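# Set the flour mill: speed dial, then zero the stones and back off two turns

### The arm

A 6-joint arm with a two-finger parallel gripper is mounted at the origin on a cart in front of the work surface, level with it; the furniture and walls round the work are solid. World frame = base frame: x ahead of the robot, y to its left, z up, the work surface at z = 0. Lengths are in m, angles in rad, forces in N, time in s.
With the tool pointing down it reaches from about 0.375 to 0.9 m from the base axis. Payload 3.1 kg.
Tool frame: the origin (TCP) lies between the finger pads, 19 mm behind the fingertips; this is the grasp point; z points along the fingers, y is the line along which they close (so a half turn about z gives the same grasp; the last joint's range is limited). The gripper opens to 85 mm and grips with 20 to 120 N. Pads are 22 mm wide; open, the fingers measure 114 mm over their backs; the gripper's body (76 mm by 85 mm) begins 54 mm behind the grasp point. The pads swing forward as they close: fully open they stand 13 mm farther back than shut.
Start: joints at [-1.452, 0.527, 1.433, -0, 1.181, -0.178], TCP at [0.183, -0.597, 0.25] pointing down, gripper open.
Joint ranges: [-3.08, 3.08], [-0.75, 2.2], [0.22, 2.44], [-1.43, 4.57], [0, 2.65], [-2.85, 2.85]. Speed limits (rad/s): [2.79, 2.79, 3.14, 3.14, 3.14, 3.14].

### API

Orientations are given as a unit quaternion [x, y, z, w].
In Python, from station import sense, snapshot, camera_params, sign_off gives the robot as it stands.
- The arm moves only by the shell command python3 -m handwheel 'ROWS' [OPENING] [FORCE]. ROWS is JSON, a list that holds one entry, the list of rows, each a list of 4 numbers: the shift along the tool's x, y, z in units of 25 mm (1.0 is 25 mm), then the turn about the tool's z in units of 6 degrees (1.0 is 6 degrees). A call has 1 to 20 rows; each row shifts and turns the commanded pose from where the row before left it, along the tool's axes as they then stand; what a row does not reach is not made up. A row lasts 1/8 s, in which the tool goes at most 62.5 mm and 10.7 degrees, less where a joint would pass 70% of its speed; a pose out of reach is approached as far as the arm can. A call is refused whole if a number of a shift passes 1 or a number of a turn 1, either way. A call with a gripper value outside its range is refused whole. OPENING is the finger opening in mm, from 0 to 85.4, set as the call begins (- or left out, the last holds). The fingers move at their own pace and stop on an object; FORCE is the grip in N (left out, the last holds). Time passes only in rows, so rows that do not move let the fingers close. It gives the time, the measured TCP pose, the force, the opening and the grip force at its end, in the units of the state.
- sense(): the state, without advancing time (a new reading comes with each control period).
- snapshot(name): name is "side" or "top"; returns (picture, depth): 384x512x3 uint8, red, green, blue; 384x512 float32, m along the optical axis (not along the pixel's ray), 0 where there is no reading.
- camera_params(name): a dict with "mtx" (3x3 intrinsics, pixels), "D" ([k1, k2, p1, p2, k3] as OpenCV has them; the pictures are not rectified), "extrinsics" (4x4, takes a point from camera to world coordinates). Camera axes: x right, y up, looking along -z (the intrinsics and any distortion apply to the point x, -y, -z); pixel columns grow to the right and rows downward; lengths in m; the calibration is good to about 2 mm. A picture is of the moment at which its call begins. camera_params takes no time and is no camera call.
- sign_off(): hands the job in; it is judged then, once.
The state is a dict: "t": time; "q": joint angles; "qd": joint speeds; "tau": joint torques, N m; "tcp_pos": TCP position; "tool_rot": TCP orientation; "force": force on the tool from outside, world axes, zero at the start; "ft_torque": the same for the moment, N m; "finger_gap": opening from 0.0 (shut) to 1.0 (fully open); "gripper_force": force on a finger pad.
Only numpy, scipy, OpenCV 4.12 (cv2) and the standard library are available. Lean on these libraries where they do the work, as an engineer would, in place of code of your own. Each camera call takes 0.05 s, during which the arm holds its last target. There are 200 camera calls.

### The job

Set up the flour mill: first turn its speed dial until the pointer is in line with the little rider clipped on the scale. Then turn the hand wheel clockwise until it comes up against its stop, and back it off exactly two full turns. Finish with the gripper still closed on the wheel's upright handle, holding the wheel still there so that I can tighten the locknut, and leave the rider, and the mug and the spice jar beside the mill, where they are.

Things in the scene. Friction and masses are not known exactly. Their poses are not given: they have to be found in the camera images.
- mill: Flour mill, fixed: light-wood housing 170 (x) x 340 (y) x 73 mm high. Origin: centre of its underside on the worktop, z up, its drawer front faces its own -x. Vertical wheel axis at (0, +90 mm) over an aluminium drum 128 mm across, top 103 mm above the worktop; vertical dial axis at (0, -100 mm). Open feed cup on the deck at (45, -12 mm), 62 mm across, top at 103 mm.
- dial_grip (a point): Point on the dial's axis at the height to grip, 109 mm above the worktop. Black bar knob: the bar is 42 mm long, 14 mm wide, 32 mm high, its top 116 mm above the worktop, on a 46 mm disc whose top is at 86 mm. The aluminium scale plate under it is 96 mm across, its top at 77 mm.
- dial_tip (a point): Point 34 mm from the dial's axis, just beyond the end of its thin nose: the direction from the axis to it is the direction of the dial's pointer (which lies along the bar, a white line on the bar's top is on the same half).
- dial (a joint): Angle of the dial in rad, growing clockwise seen from above; 0 = pointer toward the mill's -x (front). Turns freely against light friction (about 0.04 N m) and stays where it is left; end stops at -2.4 and 2.4. It starts between -0.85 and -0.35.
- rider_tip (a point): Point 34 mm from the dial's axis on the radius of the rider, a small dark steel lug (12 x 7 x 9 mm, top 83 mm above the worktop) on the edge of the scale plate. The pointer is in line with it when dial_tip lies over this point. At the start it is 0.4 to 1.5 rad clockwise of the pointer. Stiff (0.25 N m); not to be shifted.
- wheel_axis (a point): Point on the hand wheel's axis at the height of the rim's middle, 137 mm above the worktop. Wheel: dark steel rim 122 mm across over all (12 mm thick bar, top 143 mm above the worktop), three spokes, hub top 144 mm above the worktop.
- wheel (a joint): Hand wheel angle, rad. 0 = closed on its rigid stop; grows anticlockwise seen from above (opening), 6.283 a turn, up to 25.1. At 0 and every whole turn the handle stands toward the mill's -x from the wheel's axis. Friction 0.1 N m (2 N at the handle): stays where left; does not rise. Starts between 1.5 and 7.5.
- handle: The wheel's upright handle: round dark-wood grip 23 mm in diameter, 44 mm high, on the rim, 55 mm from the wheel's axis, from 147 to 191 mm above the worktop. It spins freely on its own pin, so it can be carried round the circle without turning the gripper. Origin: centre of its lower end.
- handle_grip (a point): Point on the handle's axis at the height to grip, 173 mm above the worktop, 26 mm above the handle's lower end.
- spice_jar: Bystander: glass spice jar with a lid, 42 mm across and 106 mm high, standing beside the dial end of the mill. Origin: centre of its underside.
- mug: Bystander: white enamel mug, 82 x 109 x 80 mm high, standing beside the wheel end of the mill. Origin: its underside.

How it is judged:
On the way, in this order (a step that is already met when the one before it is completed fails the run):
1. the dial's pointer stands in line with the rider (horizontal distance between dial_tip and rider_tip below 0.005 m), for 0.2 s.
2. the hand wheel is closed against its stop (value of joint wheel below 0.07 rad), for 0.2 s.
At the end, for the whole second after the job is handed in: The wheel is at rest two full turns (12.57 rad) open from its stop, within 0.25 rad; the fingers hold the handle (contact over 2 N, TCP within 30 mm of its grip point and 15 mm of its axis); the pointer is still in line with the rider (the two points within 5 mm, about 8 degrees) (value of joint wheel between 12.3164 and 12.8164 rad and velocity of joint wheel between -0.05 and 0.05 rad/s and contact force between the fingers and handle above 2 N and distance between the grasp point and handle_grip below 0.03 m and horizontal distance between the grasp point and handle_grip below 0.015 m and horizontal distance between dial_tip and rider_tip below 0.005 m); the arm keeps its last pose, push and grip.
It fails at once if the rider is shifted along the scale by more than 4 mm (distance of rider_tip from where it was at the start of the episode above 0.004 m).
It fails at once if the spice jar or the mug is pushed more than 30 mm away or knocked over (distance of any of spice_jar, mug from where it was at the start of the episode above 0.03 m or angle between any of spice_jar, mug's own z axis and vertical above 0.5 rad).
It also fails if it takes over 72 s, if anything falls off the work surface, if the arm or the gripper's body presses on something with over 40 N, if the wrist force passes 120 N, or if a joint passes its speed limit or range.

## Working session

There is one attempt and no reset: what is moved stays moved. The work goes in short steps, Python scripts to look and compute and a shell command to move; the robot and the scene stay as the last step left them, time stands still between calls to the robot, and variables do not carry over. Pictures are saved under pics/ and viewed, at most 10 in all, crops included, and the job is handed in when it is done.

```bash
mkdir -p pics; ls
cat > h.py <<'E'
import numpy as np, cv2
from station import sense, snapshot, camera_params
def world(name, px, depth=None, z=None):
    c=camera_params(name); K=np.array(c["mtx"]);D=np.array(c["D"],float);T=np.array(c["extrinsics"])
    p=cv2.undistortPoints(np.array(px,float).reshape(-1,1,2),K,D).reshape(-1,2)
    r=np.c_[p[:,0],-p[:,1],-np.ones(len(p))]
    d=r@T[:3,:3].T; o=T[:3,3]
    s=np.asarray(depth,float) if depth is not None else (z-o[2])/d[:,2]
    return o+d*np.reshape(s,(-1,1))
def cloud(name,dep):
    v,u=np.mgrid[0:384,0:512]
    return world(name,np.c_[u.ravel(),v.ravel()],dep.ravel()).reshape(384,512,3)
E
python3 - <<'E'
from h import *
print(sense())
for n in("top","side"):
    im,d=snapshot(n); cv2.imwrite(f"pics/{n}0.png",im[:,:,::-1]); np.savez(f"{n}0.npz",im=im,d=d)
    print(n,np.round(camera_params(n)["extrinsics"],3).tolist())
E
```

```text
pics
{'t': 0.0, 'q': array([-1.45144658e+00,  5.28456399e-01,  1.43390412e+00, -1.20031563e-05,
        1.18141381e+00, -1.78495342e-01]), 'qd': array([-0.00063657,  0.00092932, -0.0017845 , -0.00043191,  0.00140439,
        0.00029907]), 'tau': array([-1.09481059e-04, -4.42348802e+01, -1.78025043e+01, -4.19176467e-04,
        8.49606644e-03, -1.25329242e-05]), 'tcp_pos': array([ 0.18335857, -0.5967861 ,  0.24903901]), 'tool_rot': array([ 9.88930590e-01,  1.48374860e-01,  2.67071105e-05, -1.09052814e-03]), 'force': array([-0.12933278, -0.39846035, -0.14987393]), 'ft_torque': array([ 0.01425   , -0.01125304, -0.00933213]), 'gripper_force': 0.0, 'finger_gap': 0.9992701372964181}
top [[0.118, 0.965, -0.236, 0.373], [-0.993, 0.114, -0.03, -0.065], [-0.002, 0.238, 0.971, 1.002], [0.0, 0.0, 0.0, 1.0]]
side [[-0.905, 0.241, -0.351, 0.213], [-0.426, -0.505, 0.751, 0.704], [0.004, 0.829, 0.559, 0.715], [0.0, 0.0, 0.0, 1.0]]
```

View pics/top0.png

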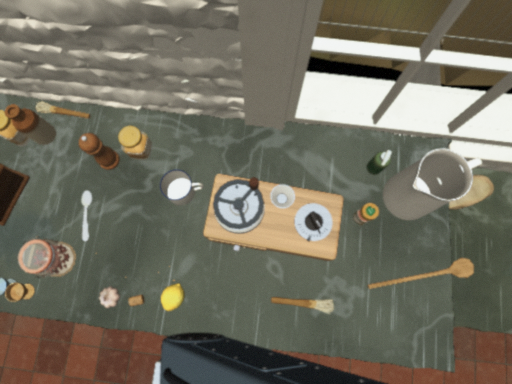

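View pics/side0.png

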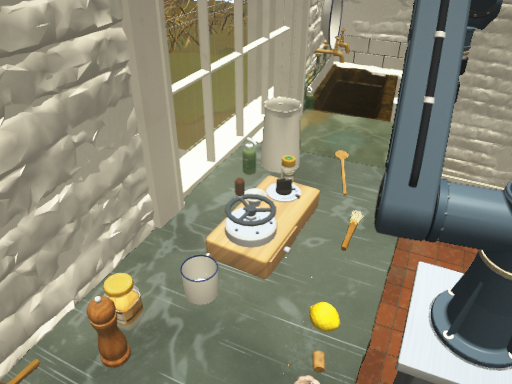

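The top view shows the wheel at about (239,205), handle at (253,183), dial at (314,222), mug at (177,187) and jar at (368,212). The side view agrees. Next I'll zoom in and measure.

Run:
```python
from h import *
a=np.load("top0.npz");im,d=a["im"],a["d"]
c1=cv2.resize(im[165:270,195:390],None,fx=4,fy=4,interpolation=cv2.INTER_CUBIC)
cv2.imwrite("pics/top_crop.png",c1[:,:,::-1])
P=cloud("top",d); np.save("P.npy",P)
R=P[165:270,195:390].reshape(-1,3)
def show(n,m):
    q=R[m]; print(n,len(q),q.mean(0).round(4),q.min(0).round(3),q.max(0).round(3))
z=R[:,2]
m=(abs(z-.073)<.006)
rect=cv2.minAreaRect(R[m][:,:2].astype(np.float32)*1000); print("deck",rect)
show("handle top",z>.175)
rim=(z>.13)&(z<.15); q=R[rim][:,:2].astype(np.float32)
print("rim",cv2.minEnclosingCircle(q))
show("109-122",(z>.106)&(z<.122))
print(world("top",[(239,205)],z=.137),world("top",[(314,222)],z=.109),world("top",[(214,175),(343,197),(335,258),(205,236)],z=.073).round(3))
```

```text
deck ((554.5321655273438, -148.32351684570312), (234.41854858398438, 504.7218017578125), 10.149375915527344)
handle top 152 [ 0.495  -0.0505  0.5519] [ 0.373 -0.065  0.175] [ 0.606 -0.028  1.002]
rim ((0.550979495048523, -0.006401069462299347), 0.06104707717895508)
109-122 334 [ 0.5525 -0.1494  0.1114] [ 0.495 -0.345  0.106] [0.598 0.04  0.121]
[[ 0.54685263 -0.00896292  0.137     ]] [[ 0.53205109 -0.19351682  0.109     ]] [[ 0.631  0.07   0.073]
 [ 0.612 -0.268  0.073]
 [ 0.455 -0.258  0.073]
 [ 0.471  0.07   0.073]]
```

View pics/top_crop.png

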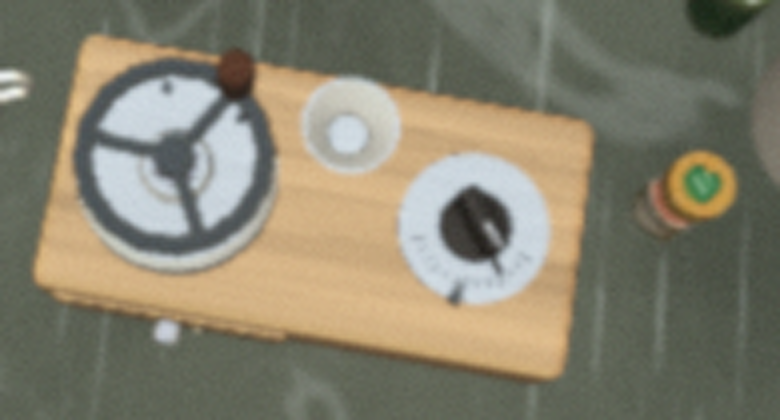

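The crop shows the wheel hub at (174,156) and the handle at (237,66). The scale plate is centred near (474,228), the pointer nose is at about (502,272) and the rider at about (456,295). Now the mill pose and angles.

Run:
```python
from h import *
a=np.load("top0.npz");im,d=a["im"],a["d"];P=np.load("P.npy")
f=lambda x,y:((x+.5)/4-.5+195,(y+.5)/4-.5+165)
W=lambda pts,z:world("top",[f(*p) for p in pts],z=z)
# plate
hsv=cv2.cvtColor(im,cv2.COLOR_RGB2HSV)
m=((hsv[...,1]<60)&(hsv[...,2]>150)).astype(np.uint8)
m[:, :293]=0;m[:,335:]=0;m[:200]=0;m[244:]=0
v,u=np.nonzero(m); w=world("top",np.c_[u,v],z=.077)
(cx,cy),r=cv2.minEnclosingCircle(w[:,:2].astype(np.float32)); D=np.array([cx,cy]); print("plate",D,r)
corn=W([(88,35),(595,122),(560,381),(35,288)],.073)[:,:2]; print("corners",corn.round(4), np.linalg.norm(np.roll(corn,-1,0)-corn,axis=1))
u1=(corn[0]-corn[1]+corn[3]-corn[2]);print("yaw edges",np.arctan2(-u1[0],u1[1]),"centre",corn.mean(0))
z=P[...,2];q=P[(z>.133)&(z<.148)]
q=q[np.linalg.norm(q[:,:2]-[.55,-.006],axis=1)<.066][:,:2]
print("rim",cv2.minEnclosingCircle(q.astype(np.float32)))
hub=W([(174,156)],.144)[0,:2]; hd=W([(237,66)],.191)[0,:2]; print("hub",hub,"handle",hd,np.linalg.norm(hd-hub))
hs=P[(z>.17)&(z<.2)];hs=hs[np.linalg.norm(hs[:,:2]-hd,axis=1)<.03];print("handle cloud",hs.mean(0),hs.max(0),len(hs))
rd=W([(456,295)],.083)[0,:2]; ns=W([(500,272)],.086)[0,:2]
kt=W([(473,189),(505,243)],.116)[:,:2]
ang=lambda v:np.arctan2(v[1],v[0])
print("rider",rd,np.linalg.norm(rd-D),ang(rd-D),"nose",ns,np.linalg.norm(ns-D),ang(ns-D),"bar",kt,ang(kt[1]-kt[0]),kt.mean(0))
print("wheel-dial yaw",ang(hub-D)-np.pi/2,np.linalg.norm(hub-D))
b=P[(z>.108)&(z<.122)];b=b[np.linalg.norm(b[:,:2]-D,axis=1)<.035][:,:2];print("bar cloud",cv2.minAreaRect((b*1000).astype(np.float32)),len(b))
```

```text
plate [ 0.54753554 -0.18619724] 0.061284441500902176
corners [[ 0.6364  0.0639]
 [ 0.617  -0.2683]
 [ 0.4501 -0.257 ]
 [ 0.4689  0.0736]] [0.33282368 0.16721002 0.33110716 0.16772618]
yaw edges -0.057542133645714075 centre [ 0.5431062  -0.09694633]
rim ((0.550979495048523, -0.006401069462299347), 0.06104707717895508)
hub [ 0.54849416 -0.0069439 ] handle [ 0.59475727 -0.03893647] 0.056247663923140616
handle cloud [ 0.59312737 -0.03871723  0.18672204] [ 0.60598334 -0.02766147  0.19336448] 89
rider [ 0.49428447 -0.18730633] 0.05326261574085631 -3.1207680941742564 nose [ 0.51126463 -0.21280224] 0.04498227869939495 -2.50873024423756 bar [[ 0.55523605 -0.1878153 ]
 [ 0.52456475 -0.20961746]] -2.5236334151487574 [ 0.5399004  -0.19871638]
wheel-dial yaw -0.005347820030711992 0.179255897949514
bar cloud ((538.6630859375, -196.3665313720703), (41.013221740722656, 13.743643760681152), 33.15351104736328) 105
```

```bash
python3 -m handwheel '[[[0,0,0,-0.9],[0,0,0,-0.9],[0,0,0,-0.9],[0.86,-0.234,0,0],[0.86,-0.234,0,0],[0.86,-0.234,0,0],[0.86,-0.234,0,0],[0.86,-0.234,0,0],[0.86,-0.234,0,0],[0.86,-0.234,0,0],[0.86,-0.234,0,0],[0.86,-0.234,0,0],[0.86,-0.234,0,0],[0.86,-0.234,0,0],[0.86,-0.234,0,0],[0.86,-0.234,0,0],[0.86,-0.234,0,0],[0.86,-0.234,0,0],[0.86,-0.234,0,0]]]' 50 30; python3 -m handwheel '[[[0.86,-0.234,0,0],[0.86,-0.234,0,0],[0.86,-0.234,0,0],[0.86,-0.234,0,0],[0.86,-0.234,0,0],[0.86,-0.234,0,0],[0.86,-0.234,0,0],[0.86,-0.234,0,0],[0,0,0,0],[0,0,0,0],[0,0,0,0]]]'
cat >> h.py <<'E'
def phi(s=None):
    x,y,*_=(s or sense())["tool_rot"]; return 2*np.arctan2(y,x)
def to(target,zt):
    s=sense(); p=s["tcp_pos"]; f=phi(s); d=np.array(target)-p[:2]; c,q=np.cos(f),np.sin(f)
    return np.round(np.array([d[0]*c+d[1]*q, d[0]*q-d[1]*c, p[2]-zt])/.025,3)
E
python3 -c "
from h import *
s=sense();print(s['t'],s['tcp_pos'],np.degrees(phi(s)),s['q'],to([.5385,-.197],.109))"
```

```text
t: 2.48
tcp_pos: [0.4205, -0.3293, 0.25]
tool_rot: [0.958, 0.286, 0.0, 0.0]
force: [-0.1, 0.1, -0.5]
finger_gap: 0.588
gripper_force: 0.0
t: 3.85
tcp_pos: [0.5374, -0.1975, 0.25]
tool_rot: [0.958, 0.286, -0.0, -0.0]
force: [0.3, -0.2, 0.1]
finger_gap: 0.585
gripper_force: 0.0
3.85 [ 0.53739132 -0.19751427  0.2499723 ] 33.212943988578665 [-5.47195442e-01  4.56897406e-01  1.56653156e+00 -2.92097745e-04
  1.11841643e+00  4.44053369e-01] [0.048 0.007 5.639]
```

```bash
python3 -m handwheel '[[[0.05,0,0.7,0],[0,0,0.8,0],[0,0,0.8,0],[0,0,0.8,0],[0,0,0.8,0],[0,0,0.7,0],[0,0,0.5,0],[0,0,0.3,0],[0,0,0.2,0],[0,0,0,0],[0,0,0,0]]]'; python3 -m handwheel '[[[0,0,0,0],[0,0,0,0],[0,0,0,0],[0,0,0,0],[0,0,0,0],[0,0,0,0]]]' 0 30
python3 - <<'E'
from h import *
s=sense();print(s['tcp_pos'],np.degrees(phi(s)),s['finger_gap']*85.4,s['gripper_force'],s['force'],s['ft_torque'])
im,d=snapshot("side");i=im[160:260,200:350]
cv2.imwrite("pics/side1.png",cv2.resize(i,None,fx=5,fy=5,interpolation=cv2.INTER_CUBIC)[:,:,::-1])
E
```

```text
t: 5.22
tcp_pos: [0.5392, -0.1965, 0.1105]
tool_rot: [0.958, 0.286, 0.0, 0.0]
force: [0.1, 0.6, -0.7]
finger_gap: 0.588
gripper_force: 0.0
t: 5.98
tcp_pos: [0.538, -0.1949, 0.1104]
tool_rot: [0.958, 0.286, -0.001, -0.001]
force: [-2.5, 4.5, 5.6]
finger_gap: 0.158
gripper_force: 31.9
[ 0.53798501 -0.19492025  0.11043879] 33.24886412645474 13.486978906829822 31.907831132411957 [-2.47720249  4.45342405  5.57438037] [0.65997153 0.33339109 0.02817456]
```

View pics/side1.png

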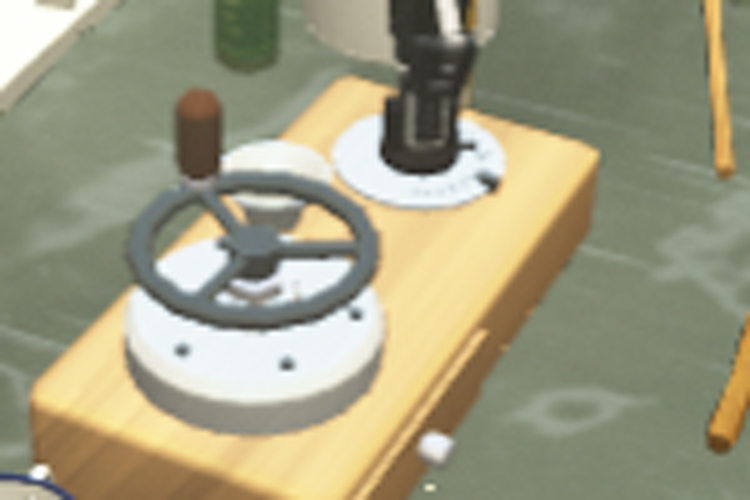

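The side view shows the fingers closed on the dial's bar. The rider is at crop (488,181) and the pointer nose at (470,147).

Run:
```python
from h import *
f=lambda x,y:((x+.5)/5-.5+200,(y+.5)/5-.5+160)
W=lambda p,z:world("side",[f(*p)],z=z)[0,:2]
r=W((488,179),.081);n=W((475,147),.086)
pl=np.array([W(p,.077) for p in [(333,155),(505,160),(420,207)]])
A=np.c_[2*pl,np.ones(3)];s=np.linalg.solve(A,(pl**2).sum(1));D=s[:2];print("plate c",D,"r",np.sqrt(s[2]+D@D))
for D in(D,np.array([.538,-.1955])):
  for v in(r-D,n-D):print(v,np.linalg.norm(v),np.degrees(np.arctan2(v[1],v[0]))%360)
```

```text
plate c [ 0.53855554 -0.19213738] r 0.04790008764350824
[-0.04392659  0.00899735] 0.04483857422270147 168.4243867303472
[-0.02882632 -0.01039605] 0.030643666348318124 199.83155442960395
[-0.04337105  0.01235997] 0.045097858882093035 164.0933975859887
[-0.02827077 -0.00703343] 0.029132555441490585 193.9708655277813
```

```bash
python3 -m handwheel '[[[0,0,0,0.5],[0,0,0,0.75],[0,0,0,0.75],[0,0,0,0.75],[0,0,0,0.75],[0,0,0,0.75],[0,0,0,0.75],[0,0,0,0.75],[0,0,0,0.75],[0,0,0,0.5],[0,0,0,0.4],[0,0,0,0],[0,0,0,0],[0,0,0,0],[0,0,0,0]]]'
python3 -c "
from h import *
s=sense();print(np.degrees(phi(s)),s['ft_torque'],s['tcp_pos'])"
python3 -m handwheel '[[[0,0,0,0],[0,0,0,0],[0,0,0,0],[0,0,-0.6,0],[0,0,-0.8,0],[0,0,-1,0],[0,0,-1,0],[0,0,-1,0],[0,0,-0.6,0],[0,0,-0.2,0],[0,0,0,0]]]' 45
python3 - <<'E'
from h import *
im,d=snapshot("side");i=im[170:215,255:325]
cv2.imwrite("pics/side2.png",cv2.resize(i,None,fx=10,fy=10,interpolation=cv2.INTER_CUBIC)[:,:,::-1])
E
```

```text
t: 7.9
tcp_pos: [0.5379, -0.1946, 0.1104]
tool_rot: [0.995, -0.097, -0.001, -0.001]
force: [-1.8, 5.2, 5.5]
finger_gap: 0.158
gripper_force: 32.0
-11.159866171225513 [ 0.79734823  0.29585368 -0.07715142] [ 0.53792454 -0.19461525  0.11043563]
t: 9.28
tcp_pos: [0.5387, -0.1963, 0.2399]
tool_rot: [0.995, -0.097, -0.0, -0.0]
force: [0.1, 0.4, 0.3]
finger_gap: 0.527
gripper_force: 0.0
```

View pics/side2.png

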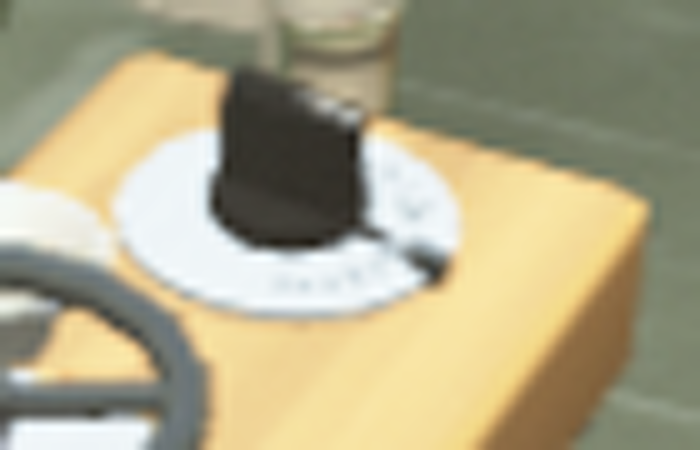

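The pointer nose (365–400, 230–246) heads straight at the rider (430,260). I'll confirm that from the top camera while moving over to the handle.

```bash
python3 -m handwheel '[[[0,0,0,-0.66],[0,0,0,-0.66],[0.23,-0.8,0,0],[0.23,-0.8,0,0],[0.23,-0.8,0,0],[0.23,-0.8,0,0],[0.23,-0.8,0,0],[0.23,-0.8,0,0],[0.23,-0.8,0,0],[0.23,-0.83,0,0],[0,0,0,0],[0,0,0,0],[0,0,0,0]]]' 60
python3 - <<'E'
from h import *
s=sense();print(np.degrees(phi(s)),to([.594,-.0385],.173))
a=snapshot("top")[0][200:245,290:340];b=snapshot("side")[0][160:250,200:310]
np.savez("chk.npz",a=a)
A=cv2.resize(a,(390,351),interpolation=cv2.INTER_CUBIC);B=cv2.resize(b,(390,351*90*390//(110*351)*1),interpolation=cv2.INTER_CUBIC)
B=cv2.resize(B,(390,351));cv2.imwrite("pics/chk.png",np.hstack([A,B])[:,:,::-1])
E
```

```text
t: 10.95
tcp_pos: [0.5937, -0.0392, 0.24]
tool_rot: [1.0, -0.029, -0.0, 0.0]
force: [-0.4, 0.3, 0.2]
finger_gap: 0.702
gripper_force: 0.0
-3.2750538644492164 [ 0.011 -0.029  2.679]
```

View pics/chk.png

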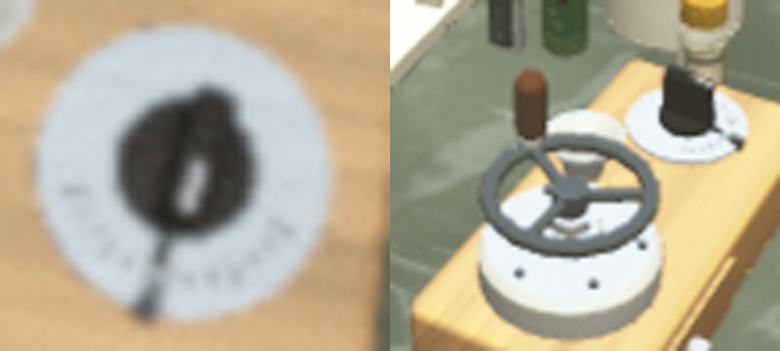

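In the top view the nose (168,238)→(158,270) points exactly at the rider (147,303), so the dial is set. Descending on the handle.

```bash
python3 -m handwheel '[[[0,-0.02,0.3,0],[0,0,0.5,0],[0,0,0.6,0],[0,0,0.6,0],[0,0,0.4,0],[0,0,0.2,0],[0,0,0.08,0],[0,0,0,0],[0,0,0,0]]]'; python3 -m handwheel '[[[0,0,0,0],[0,0,0,0],[0,0,0,0],[0,0,0,0],[0,0,0,0],[0,0,0,0]]]' 0 50
python3 - <<'E'
from h import *
s=sense();print(s['tcp_pos'],np.degrees(phi(s)),s['finger_gap']*85.4,s['force'])
C=np.array([.5495,-.007]);v=s['tcp_pos'][:2]-C;a=np.arctan2(v[1],v[0]);print(np.linalg.norm(v),a,"wheel",(a-(np.pi-.0575))%(2*np.pi))
E
```

```text
t: 12.18
tcp_pos: [0.5942, -0.038, 0.1735]
tool_rot: [1.0, -0.028, 0.001, 0.0]
force: [-0.3, -0.3, 0.5]
finger_gap: 0.703
gripper_force: 0.0
t: 12.92
tcp_pos: [0.5939, -0.0378, 0.1734]
tool_rot: [1.0, -0.028, 0.0, -0.0]
force: [-1.4, 0.7, 5.8]
finger_gap: 0.248
gripper_force: 49.3
[ 0.59394453 -0.03777805  0.17341148] -3.219275482375098 21.170680284031327 [-1.37659389  0.68143953  5.79527948]
0.054061122810688596 -0.6056779351536162 wheel 2.593414718436177
```

Run:
```python
import numpy as np
p=lambda w:np.c_[-np.cos(w),np.sin(w)]*55/25
for w in(np.linspace(2.593,0,12),np.linspace(0,2*np.pi,21)):print(np.round(np.diff(p(w),axis=0),3).tolist())
```

```text
[[-0.32, 0.407], [-0.406, 0.321], [-0.47, 0.217], [-0.507, 0.101], [-0.517, -0.02], [-0.498, -0.14], [-0.452, -0.253], [-0.38, -0.351], [-0.288, -0.43], [-0.179, -0.485], [-0.061, -0.514]]
[[0.108, 0.68], [0.312, 0.613], [0.487, 0.487], [0.613, 0.312], [0.68, 0.108], [0.68, -0.108], [0.613, -0.312], [0.487, -0.487], [0.312, -0.613], [0.108, -0.68], [-0.108, -0.68], [-0.312, -0.613], [-0.487, -0.487], [-0.613, -0.312], [-0.68, -0.108], [-0.68, 0.108], [-0.613, 0.312], [-0.487, 0.487], [-0.312, 0.613], [-0.108, 0.68]]
```

```bash
python3 -m handwheel '[[[-0.32,0.41,0,0],[-0.41,0.32,0,0],[-0.47,0.22,0,0],[-0.51,0.1,0,0],[-0.52,-0.02,0,0],[-0.5,-0.14,0,0],[-0.45,-0.25,0,0],[-0.38,-0.35,0,0],[-0.29,-0.43,0,0],[-0.18,-0.48,0,0],[0,0,0,0],[0,0,0,0]]]'
cat > w.py <<'E'
from h import *
s=sense();C=np.array([.5495,-.007]);v=s['tcp_pos'][:2]-C;a=np.arctan2(v[1],v[0]);print(s['tcp_pos'],np.linalg.norm(v),"wheel",(a-(np.pi-.0575)+1)%(2*np.pi)-1,"F",s['force'],np.degrees(phi(s)))
E
python3 w.py
```

```text
t: 14.42
tcp_pos: [0.4959, -0.0164, 0.1734]
tool_rot: [1.0, -0.028, 0.002, -0.0]
force: [4.8, 2.2, 2.3]
finger_gap: 0.254
gripper_force: 49.5
[ 0.49585622 -0.0164492   0.17341474] 0.05446964927293368 wheel 0.23185845719698506 F [4.7691959  2.24714999 2.3080967 ] -3.2473667776596167
```

```bash
python3 -m handwheel '[[[-0.04,-0.25,0,0],[-0.02,-0.25,0,0],[0,0,0,0],[0,0,0,0]]]'; python3 w.py;  python3 -m handwheel '[[[0,-0.1,0,0],[0,-0.1,0,0],[0,0,0,0],[0,0,0,0]]]'; python3 w.py
```

```text
t: 14.92
tcp_pos: [0.4946, -0.0039, 0.1734]
tool_rot: [1.0, -0.028, 0.002, -0.0]
force: [5.7, -0.5, 1.6]
finger_gap: 0.251
gripper_force: 49.6
[ 0.49463893 -0.00388017  0.17339301] 0.054949706691076336 wheel 0.0006932657783886853 F [ 5.65573458 -0.52523191  1.64395715] -3.219173730295115
t: 15.42
tcp_pos: [0.4948, -0.0012, 0.1734]
tool_rot: [1.0, -0.027, 0.001, 0.002]
force: [3.2, -8.2, 2.3]
finger_gap: 0.252
gripper_force: 49.7
[ 0.49480807 -0.00124156  0.17342745] 0.054994246919601045 wheel -0.04740208355679387 F [ 3.21078773 -8.22112686  2.27967027] -3.1154297496719656
```

```bash
python3 -m handwheel '[[[0,-0.1,0,0],[0,-0.1,0,0],[0,0,0,0],[0,0,0,0],[0,0,0,0]]]'; python3 w.py
```

```text
t: 16.05
tcp_pos: [0.4949, -0.0007, 0.1734]
tool_rot: [1.0, -0.026, 0.001, 0.006]
force: [1.2, -23.7, 1.1]
finger_gap: 0.252
gripper_force: 50.1
[ 0.49490555 -0.00071778  0.17344616] 0.05495471186276335 wheel -0.057066832775148235 F [  1.15035993 -23.73146497   1.09232688] -2.9265158755670098
```

The force rises to 24 N with no further motion, so the wheel is on its stop. The TCP there is about (0.495, −0.0015), and two turns on should bring it back to the same place.

```bash
python3 -m handwheel '[[[0,0.15,0,0],[0,0.15,0,0],[0,0,0,0]]]'; python3 w.py; python3 -m handwheel '[[[0.11,0.68,0,0],[0.31,0.61,0,0],[0.49,0.49,0,0],[0.61,0.31,0,0],[0.68,0.11,0,0],[0.68,-0.11,0,0],[0.61,-0.31,0,0],[0.49,-0.49,0,0],[0.31,-0.61,0,0],[0.11,-0.68,0,0],[-0.11,-0.68,0,0],[-0.31,-0.61,0,0],[-0.49,-0.49,0,0],[-0.61,-0.31,0,0],[-0.68,-0.11,0,0],[-0.68,0.11,0,0],[-0.61,0.31,0,0],[-0.49,0.49,0,0],[-0.31,0.61,0,0],[-0.11,0.68,0,0]]]'; python3 w.py
```

```text
t: 16.42
tcp_pos: [0.4947, -0.0023, 0.1734]
tool_rot: [1.0, -0.028, 0.002, 0.0]
force: [4.3, -2.4, 2.1]
finger_gap: 0.247
gripper_force: 50.4
[ 0.49472607 -0.00228047  0.17343685] 0.05497688352920962 wheel -0.028451448168627103 F [ 4.2529302  -2.39710207  2.07817175] -3.2332027743612506
t: 18.92
tcp_pos: [0.4946, -0.0016, 0.1734]
tool_rot: [1.0, -0.028, 0.002, -0.0]
force: [11.1, 1.9, -0.5]
finger_gap: 0.253
gripper_force: 50.1
[ 0.49461126 -0.00163752  0.17344283] 0.05515007158637967 wheel -0.03988818215902201 F [11.05045389  1.92077184 -0.48206429] -3.256615907632221
```

```bash
python3 -m handwheel '[[[0.11,0.68,0,0],[0.31,0.61,0,0],[0.49,0.49,0,0],[0.61,0.31,0,0],[0.68,0.11,0,0],[0.68,-0.11,0,0],[0.61,-0.31,0,0],[0.49,-0.49,0,0],[0.31,-0.61,0,0],[0.11,-0.68,0,0],[-0.11,-0.68,0,0],[-0.31,-0.61,0,0],[-0.49,-0.49,0,0],[-0.61,-0.31,0,0],[-0.68,-0.11,0,0],[-0.68,0.11,0,0],[-0.61,0.31,0,0],[-0.49,0.49,0,0],[-0.31,0.61,0,0],[-0.11,0.68,0,0]]]'; python3 -m handwheel '[[[0,0,0,0],[0,0,0,0],[0,0,0,0],[0,0,0,0],[0,0,0,0],[0,0,0,0]]]'; python3 w.py
python3 - <<'E'
from h import *
a=snapshot("top")[0][165:270,165:390];b=snapshot("side")[0][140:310,170:330]
A=cv2.resize(a,(480,224),interpolation=cv2.INTER_CUBIC);B=cv2.resize(b,(320,340),interpolation=cv2.INTER_CUBIC)
A=cv2.copyMakeBorder(A,0,116,0,0,cv2.BORDER_CONSTANT);cv2.imwrite("pics/end.png",np.hstack([A,B])[:,:,::-1])
E
```

```text
t: 21.42
tcp_pos: [0.4946, -0.0017, 0.1735]
tool_rot: [1.0, -0.028, 0.003, -0.0]
force: [11.3, 1.8, -1.4]
finger_gap: 0.254
gripper_force: 50.1
t: 22.18
tcp_pos: [0.4947, -0.0022, 0.1734]
tool_rot: [1.0, -0.028, 0.002, 0.001]
force: [6.7, -2.4, 3.3]
finger_gap: 0.248
gripper_force: 50.5
[ 0.49468524 -0.00219943  0.17342614] 0.05502456659279727 wheel -0.02985516837497837 F [ 6.71001991 -2.43948204  3.25093003] -3.2146099600475195
```

View pics/end.png

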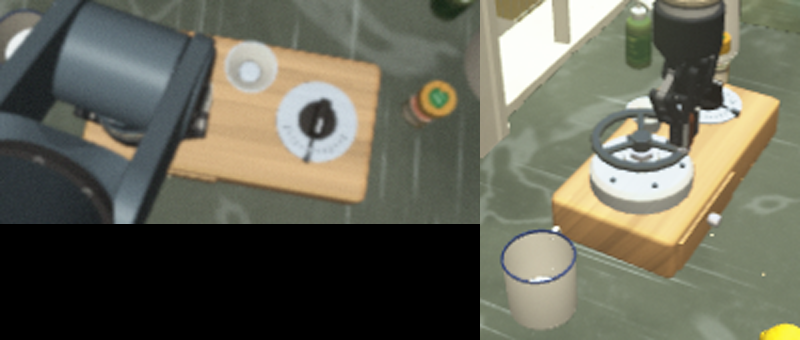

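The last picture shows the gripper on the handle at the front of the wheel, around (690,130). The pointer is on the rider (around (308,158)), and the mug and jar haven't moved. The wheel is back at its stop position two turns on, so I'm handing in.

```bash
python3 -c "
from station import sign_off
print(sign_off())"
```

```text
the job is handed in; nothing more can be done
None
```

I handed the job in at about 22 s: the dial pointer is in line with the rider, the wheel was closed onto its stop and backed off two full turns, the gripper is holding the handle still at 50 N, and the rider, mug and jar look unmoved in the pictures; sign-off returned no verdict.

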